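Put the third seasoning tin back into its row

ROBOT

A 6-joint arm with a two-finger parallel gripper is mounted at the origin on the work surface. World frame = base frame: x ahead of the robot, y to its left, z up, the work surface at z = 0. Lengths are in m, angles in degrees, forces in N, time in s.
With the tool pointing down it reaches from about 0.375 to 0.9 m from the base axis. Payload 3.1 kg.
Tool frame: the origin (TCP) lies between the finger pads; the fingertips stand ctrl.tip_extent ahead of it and the grasp point (between the pads) lies 2 mm behind it (ctrl.tip_extent is the distance from the TCP to the fingertips, in m); z points along the fingers, y is the line along which they close (so a half turn about z gives the same grasp; the last joint's range is limited). The gripper opens to 85 mm and grips with 20 to 120 N. Pads are 22 mm wide; open, the fingers measure 114 mm over their backs; the gripper's body (76 mm by 85 mm) begins 54 mm behind the grasp point. The pads swing forward as they close: fully open they stand 13 mm farther back than shut.
Start: joints at [54.059, 30.224, 82.088, -0, 67.689, -10.227], TCP at [0.271, 0.563, 0.248] pointing down, gripper open.
Joint ranges: [-176.69, 176.69], [-43.24, 126.21], [12.49, 139.97], [-82, 262], [0, 151.66], [-163.58, 163.58]. Speed limits (degrees/s): [159.86, 159.86, 180, 180, 180, 180].

INTERFACE

Orientations are given as a 3x3 rotation matrix whose columns are the frame's x, y, z axes.
In Python, from station import state, eyes, workorder, ctrl gives the robot as it stands. The module is installed in compiled form; this text tells all that it offers.
- The arm moves only by the shell command python3 -m inch 'ROWS' [FORCE]. ROWS is JSON, a list of rows, each an object of numbers: "wx", "wy", "wz": the turn, a rotation vector about the tool's x, y, z in degrees; "tx", "ty", "tz": the shift along the tool's x, y, z in cm; "jaw": the finger opening in cm, from 0 to 8.54. In form: [{"wx": .., "wy": .., "wz": .., "tx": .., "ty": .., "tz": .., "jaw": ..}, ...]. A call has 1 to 20 rows; each row is the pose to reach, as a shift and turn from the pose commanded when the call began, along the tool's axes at that moment; what a row does not reach only later rows make up. A row lasts 1/12 s, in which the tool goes at most 41.7 mm and 7.16 degrees, less where a joint would pass 70% of its speed; a pose out of reach is approached as far as the arm can. A call with a gripper value outside its range is refused whole. The fingers move at their own pace and stop on an object; FORCE is the grip in N (left out, the last holds). Time passes only in rows, so rows that repeat a pose let the fingers close. It gives the time, the measured TCP pose, the force, the opening and the grip force at its end, in the units of the state.
- state(): the state, without advancing time (a new reading comes with each control period).
- eyes.read_camera(name): name is "scene" or "top"; returns the picture (400x640x3 uint8, red, green, blue); there is no depth.
- eyes.get_calibration(name): a dict with "fovy" (degrees; the focal length in pixels is half the picture's height over the tangent of half this angle, whatever the lens; pixels are square), "cx", "cy" (the principal point, pixels), "rvec" (rotation vector, rad) and "tvec" (3), from world to camera coordinates, as OpenCV has them. Camera axes: x right, y down, z forward; pixel columns grow to the right and rows downward; lengths in m; the calibration is good to about 2 mm. A picture is of the moment at which its call begins. get_calibration takes no time and is no camera call.
- workorder.close_job(): hands the job in; it is judged then, once.
The state is a dict: "clock": time; "q": joint angles; "joint_vel": joint speeds; "effort": joint torques, N m; "tcp_pos": TCP position; "ee_rot": TCP orientation; "wrist_force": force on the tool from outside, world axes, zero at the start; "ft_torque": the same for the moment, N m; "gripper_width": finger opening in m; "finger_force": force on a finger pad.
Only numpy, scipy, OpenCV 4.12 (cv2) and the standard library are available. Lean on these libraries where they do the work, as an engineer would, in place of code of your own. Each camera call takes 0.05 s, during which the arm holds its last target. There are 200 camera calls.

TASK

The seasoning tins belong in the low metal rack in the order of the dots on their lids, but the row has closed up and the tin with three dots stands loose on the counter. First push its two neighbours, the tins with two and four dots, apart along the rack until there is room, then set the three-dot tin down between them, standing flat on the rack floor and square in the row. Keep these three tins upright all along, and leave all three standing in the rack.

Things in the scene. Friction and masses are not known exactly. Their poses are not given: they have to be found in the camera images.
- jar3: Square-cornered dark steel tin, flat white lid with three black dots. 44 mm (its x) by 60 mm (its y), 62 mm tall, straight sides, about 0.2 kg. Origin: centre of underside, z up. Loose on the counter left of (+y from) the rack, yaw within 0.4 rad. Bystanders: a taller tin (95 mm, same footprint, blank lid), a round tin.
- jar2: Square-cornered dark steel tin, flat white lid with two black dots. 44 mm (its x) by 60 mm (its y), 62 mm tall, straight sides, about 0.2 kg. Origin: centre of underside, z up. Loose in the rack on the +y side of the gap, axes parallel to the rack's; slides when pushed low on its side, shoving along the one-dot tin (same size) 2 to 6 mm beyond it.
- jar4: Square-cornered dark steel tin, flat white lid with four black dots. 44 mm (its x) by 60 mm (its y), 62 mm tall, straight sides, about 0.2 kg. Origin: centre of underside, z up. Loose in the rack on the -y side of the gap, axes parallel to the rack's; slides when pushed low on its side, shoving along the five-dot tin (same size) 2 to 6 mm beyond it.
- rack: Fixed bright metal channel, 72 mm (its x) by 412 mm (its y). Origin: centre of underside. Floor 5 mm thick; inside 66 by 400 mm; long lips 12 mm high, end plates 40 mm high. Holds the tins with 1, 2, 4, 5 dots from its +y to its -y end. At the start the gap between 2 and 4 is at its middle, 41 to 45 mm wide; about 54 mm is free at each end of the row.
Mind the look-alikes: they are no part of the job. Leave any brown look-alike of the jar3 alone. What is shaped like the jar2 but orange is not meant.

How it is judged:
By the outcome, as a careful person would: the job done as asked, in the order asked, and still so for the second after the job is handed in, with the robot touching nothing.
It also fails if it takes over 58 s, if anything falls off the work surface, if the arm or the gripper's body presses on something with over 40 N, if the wrist force passes 120 N, or if a joint passes its speed limit or range.

## Working session

There is one attempt and no reset: what is moved stays moved. The work goes in short steps, Python scripts to look and compute and a shell command to move; the robot and the scene stay as the last step left them, time stands still between calls to the robot, and variables do not carry over. Pictures are saved under pics/ and viewed, at most 10 in all, crops included, and the job is handed in when it is done.

```bash
mkdir -p pics; python3 - <<'E'
from station import state, eyes, ctrl
import cv2
for n in ("scene","top"):
    im=eyes.read_camera(n); cv2.imwrite(f"pics/{n}0.png",im[...,::-1]); c=eyes.get_calibration(n); print(n,c)
s=state(); print(s, ctrl.tip_extent)
E
```

```text
scene {'fovy': 52.31370243002244, 'cx': 317.8065556931139, 'cy': 193.127673664096, 'rvec': array([ 1.89369096,  1.39432802, -0.65129656]), 'tvec': array([-0.23710569, -0.29613605,  1.25153716])}
top {'fovy': 55.452036516263234, 'cx': 322.8633080408733, 'cy': 197.8799967299309, 'rvec': array([ 2.1556195 , -2.18391374,  0.07043751]), 'tvec': array([0.09615871, 0.56338585, 0.73547252])}
{'clock': 0.1, 'q': array([ 5.40585110e+01,  3.02753420e+01,  8.21505209e+01,  1.93911803e-03,
        6.76887872e+01, -1.02265954e+01]), 'joint_vel': array([ 0.00536927, -0.15050872, -0.17269331,  0.17491212,  0.00212048,
        0.03471144]), 'effort': array([-1.84324203e-04, -4.43307459e+01, -1.78584999e+01, -2.56080730e-04,
        3.86080108e-03, -3.00629814e-06]), 'tcp_pos': array([0.27077261, 0.56261332, 0.24740498]), 'ee_rot': array([[-9.00958444e-01,  4.33903724e-01, -1.19986661e-03],
       [ 4.33905212e-01,  9.00957103e-01, -1.60168306e-03],
       [ 3.86052103e-04, -1.96367825e-03, -9.99997997e-01]]), 'wrist_force': array([-0.05586553,  0.28029496,  0.06040979]), 'ft_torque': array([ 0.02199063,  0.01582376, -0.00144936]), 'finger_force': 0.0, 'gripper_width': 0.08528107922633375} 0.017
```

View pics/top0.png

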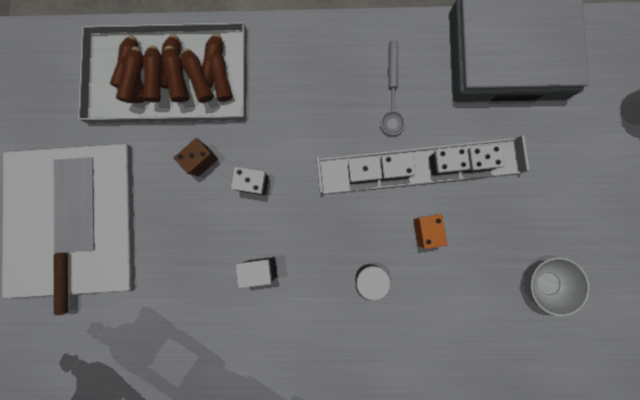

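View pics/scene0.png

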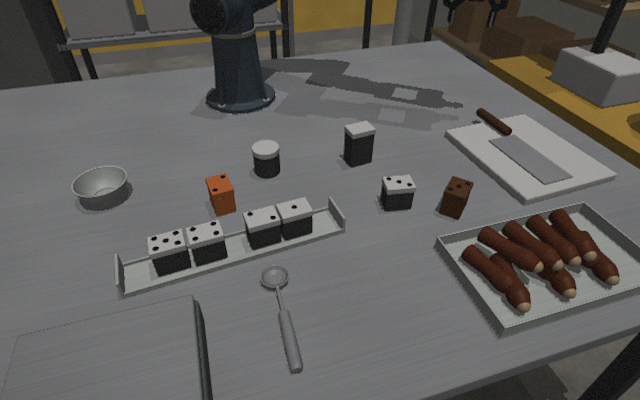

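The top view shows the three-dot tin at about (249,181). The rack runs from (320,175) to (525,155), with the lids of tins 1, 2, 4 and 5 at (365,168), (398,166), (451,160) and (486,157). The scene view confirms this: jar3 is at (398,190) and the brown look-alike at (457,197).

```bash
cat > h.py <<'E'
import numpy as np, cv2
from station import state, eyes
def cal(n):
    c=eyes.get_calibration(n); f=200/np.tan(np.radians(c['fovy']/2))
    return np.array([[f,0,c['cx']],[0,f,c['cy']],[0,0,1]]),cv2.Rodrigues(c['rvec'])[0],c['tvec']
def ray(n,px,z):
    K,R,t=cal(n); px=np.atleast_2d(px).astype(float)
    d=np.c_[px,np.ones(len(px))]@np.linalg.inv(K).T@R; o=-R.T@t
    return o+d*((z-o[2])/d[:,2])[:,None]
def lids(n,im,thr,z,lo=200,hi=1500):
    g=im.min(2); m=(g>thr).astype(np.uint8)
    out=[]
    for c in cv2.findContours(m,cv2.RETR_EXTERNAL,cv2.CHAIN_APPROX_NONE)[0]:
        if not lo<cv2.contourArea(c)<hi: continue
        w=ray(n,c[:,0],z)[:,:2]
        r=cv2.minAreaRect((w*1000).astype(np.float32)); 
        print(n,c[:,0].mean(0).round(),'ctr mm',np.round(r[0],1),'size',np.round(r[1],1),'ang',round(r[2],1))
E
python3 - <<'E'
from h import *
for n in ("top","scene"):
    im=cv2.imread(f"pics/{n}0.png")[...,::-1]
    g=im.min(2)
    if n=="top":
        print(g[165:172:3,325:530:4])
    for t in (150,175,190,):
        print(t); lids(n,im,t,.067)
E
```

```text
[[153 152 153 152 153 152 128 153 153 152 118 153 154 153  60 152 152 152
  153 153 152 151 151 152 152 153  76  19  88 139  46 152 153 153  90  68
  109 138  66 118 152 152 152 135 147 149 151 149 101  54  65 120]
 [153 152 152 153 153 153 121 152 153 148  39 151 153 153  79 153 154 152
  153 152 152  86 152 154 152 152  86  18  69 141  65 152 152 151 148 143
  103 121 139 119 105  84  64 127 146 150 150 151 111  55  60 127]
 [152 153 152 154 154 153  92 153 153 152 126 153 152 153 103 153 153 152
  153 152 149  39 151 153 153 152 148  19  58 128 109  97  64  48  61  27
   21  31  30  44  69  80 145 151 151 152 152 151 136  59  78 112]]
150
top [373. 283.] ctr mm [402.2  -2.6] size [54.  54.8] ang 43.8
top [253. 274.] ctr mm [421.5 220.4] size [39.9 56.8] ang 6.5
top [247. 179.] ctr mm [598.3 231.4] size [53.8 38. ] ang 80.6
top [335. 176.] ctr mm [603.5  65. ] size [57.9 46.7] ang 3.4
top [365. 168.] ctr mm [616.8   7.9] size [38.6 54.2] ang 4.9
top [410. 166.] ctr mm [615.8 -74.6] size [56.9 91.2] ang 4.4
top [452. 159.] ctr mm [ 631.4 -156.9] size [52.7 38.2] ang 89.1
top [486. 156.] ctr mm [ 636.1 -223.3] size [38.2 54.8] ang 6.0
top [233.  75.] ctr mm [805.4 264.7] size [ 52.2 163.3] ang 84.7
175
190
150
scene [166. 241.] ctr mm [ 634.3 -221.2] size [40.7 56.7] ang 5.1
scene [204. 231.] ctr mm [ 630.5 -156.5] size [40.5 56.7] ang 5.2
scene [260. 216.] ctr mm [621.1 -54.3] size [40.3 55.8] ang 4.8
scene [294. 207.] ctr mm [615.3   9.2] size [40.5 55.3] ang 5.1
scene [400. 182.] ctr mm [603.1 229.8] size [55.2 39.5] ang 80.0
scene [265. 147.] ctr mm [397.   -1.3] size [56.4 53.2] ang 72.9
175
190
```

```bash
cat >> h.py <<'E'
from scipy.spatial.transform import Rotation as Ro
def go(x,y,z,yaw):
    "shift (cm) and turn (deg) in tool axes to TCP x,y,z mm with tool y at yaw deg, pointing down"
    s=state(); R=s['ee_rot']; a=np.radians(yaw)
    Y=np.array([np.cos(a),np.sin(a),0]); Z=np.array([0,0,-1.]); T=np.c_[np.cross(Y,Z),Y,Z]
    print('t',np.round(R.T@(np.array([x,y,z])/1000-s['tcp_pos'])*100,2),'w',np.round(Ro.from_matrix(R.T@T).as_rotvec(degrees=True),2),'clk',s['clock'])
E
python3 -c "
from h import *
go(626.5,-106,170,4.9)"
```

```text
t [-61.06 -44.79   7.8 ] w [-1.100e-01  4.000e-02  5.938e+01] clk 0.1
```

```bash
python3 -m inch '[{"wz":59.4,"tx":-61.1,"ty":-44.8,"tz":7.8,"jaw":0},{"wz":59.4,"tx":-61.1,"ty":-44.8,"tz":7.8,"jaw":0},{"wz":59.4,"tx":-61.1,"ty":-44.8,"tz":7.8,"jaw":0},{"wz":59.4,"tx":-61.1,"ty":-44.8,"tz":7.8,"jaw":0},{"wz":59.4,"tx":-61.1,"ty":-44.8,"tz":7.8,"jaw":0},{"wz":59.4,"tx":-61.1,"ty":-44.8,"tz":7.8,"jaw":0},{"wz":59.4,"tx":-61.1,"ty":-44.8,"tz":7.8,"jaw":0},{"wz":59.4,"tx":-61.1,"ty":-44.8,"tz":7.8,"jaw":0},{"wz":59.4,"tx":-61.1,"ty":-44.8,"tz":7.8,"jaw":0},{"wz":59.4,"tx":-61.1,"ty":-44.8,"tz":7.8,"jaw":0},{"wz":59.4,"tx":-61.1,"ty":-44.8,"tz":7.8,"jaw":0},{"wz":59.4,"tx":-61.1,"ty":-44.8,"tz":7.8,"jaw":0},{"wz":59.4,"tx":-61.1,"ty":-44.8,"tz":7.8,"jaw":0},{"wz":59.4,"tx":-61.1,"ty":-44.8,"tz":7.8,"jaw":0},{"wz":59.4,"tx":-61.1,"ty":-44.8,"tz":7.8,"jaw":0},{"wz":59.4,"tx":-61.1,"ty":-44.8,"tz":7.8,"jaw":0},{"wz":59.4,"tx":-61.1,"ty":-44.8,"tz":7.8,"jaw":0},{"wz":59.4,"tx":-61.1,"ty":-44.8,"tz":7.8,"jaw":0},{"wz":59.4,"tx":-61.1,"ty":-44.8,"tz":7.8,"jaw":0},{"wz":59.4,"tx":-61.1,"ty":-44.8,"tz":7.8,"jaw":0}]'; python3 -c "
from h import *
go(626.5,-106,90,4.9)"
```

```text
t [-61.07 -44.77  15.8 ] w [-1.100e-01  4.000e-02  5.938e+01] clk 0.1schema error: expected keys wx, wy, wz, tx, ty, tz, jaw
```

```bash
python3 -m inch '[{"wx":0,"wy":0,"wz":59.4,"tx":-61.1,"ty":-44.8,"tz":7.8,"jaw":0},{"wx":0,"wy":0,"wz":59.4,"tx":-61.1,"ty":-44.8,"tz":7.8,"jaw":0},{"wx":0,"wy":0,"wz":59.4,"tx":-61.1,"ty":-44.8,"tz":7.8,"jaw":0},{"wx":0,"wy":0,"wz":59.4,"tx":-61.1,"ty":-44.8,"tz":7.8,"jaw":0},{"wx":0,"wy":0,"wz":59.4,"tx":-61.1,"ty":-44.8,"tz":7.8,"jaw":0},{"wx":0,"wy":0,"wz":59.4,"tx":-61.1,"ty":-44.8,"tz":7.8,"jaw":0},{"wx":0,"wy":0,"wz":59.4,"tx":-61.1,"ty":-44.8,"tz":7.8,"jaw":0},{"wx":0,"wy":0,"wz":59.4,"tx":-61.1,"ty":-44.8,"tz":7.8,"jaw":0},{"wx":0,"wy":0,"wz":59.4,"tx":-61.1,"ty":-44.8,"tz":7.8,"jaw":0},{"wx":0,"wy":0,"wz":59.4,"tx":-61.1,"ty":-44.8,"tz":7.8,"jaw":0},{"wx":0,"wy":0,"wz":59.4,"tx":-61.1,"ty":-44.8,"tz":7.8,"jaw":0},{"wx":0,"wy":0,"wz":59.4,"tx":-61.1,"ty":-44.8,"tz":7.8,"jaw":0},{"wx":0,"wy":0,"wz":59.4,"tx":-61.1,"ty":-44.8,"tz":7.8,"jaw":0},{"wx":0,"wy":0,"wz":59.4,"tx":-61.1,"ty":-44.8,"tz":7.8,"jaw":0},{"wx":0,"wy":0,"wz":59.4,"tx":-61.1,"ty":-44.8,"tz":7.8,"jaw":0},{"wx":0,"wy":0,"wz":59.4,"tx":-61.1,"ty":-44.8,"tz":7.8,"jaw":0},{"wx":0,"wy":0,"wz":59.4,"tx":-61.1,"ty":-44.8,"tz":7.8,"jaw":0},{"wx":0,"wy":0,"wz":59.4,"tx":-61.1,"ty":-44.8,"tz":7.8,"jaw":0},{"wx":0,"wy":0,"wz":59.4,"tx":-61.1,"ty":-44.8,"tz":7.8,"jaw":0},{"wx":0,"wy":0,"wz":59.4,"tx":-61.1,"ty":-44.8,"tz":7.8,"jaw":0}]'; python3 -c "
from h import *
go(626.5,-106,90,4.9)"
```

```text
clock: 1.77
tcp_pos: [0.6286, -0.1095, 0.1693]
ee_rot: [[-0.081, 0.997, 0.001], [0.997, 0.081, -0.001], [-0.001, 0.001, -1.0]]
wrist_force: [-0.2, 0.5, -0.4]
gripper_width: 0.0003
finger_force: 0.0
t [ 0.38 -0.19  7.93] w [ 0.05  0.06 -0.27] clk 1.7667
```

```bash
python3 -m inch '[{"wx":0,"wy":0,"wz":-0.3,"tx":0.3,"ty":-0.1,"tz":3,"jaw":0},{"wx":0,"wy":0,"wz":-0.3,"tx":0.3,"ty":-0.1,"tz":6.5,"jaw":0},{"wx":0,"wy":0,"wz":-0.3,"tx":0.3,"ty":-0.1,"tz":6.5,"jaw":0},{"wx":0,"wy":0,"wz":-0.3,"tx":0.3,"ty":-0.1,"tz":6.5,"jaw":0}]'; python3 -c "
from h import *
a=eyes.read_camera('scene');b=eyes.read_camera('top')
c=np.vstack([cv2.resize(a[130:300,110:340],None,fx=3,fy=3)[:300*2-240], cv2.resize(b[120:200,310:540],None,fx=3,fy=3)])
cv2.imwrite('pics/1.png',c[...,::-1]); print(c.shape); lids('scene',a,150,.067)
go(626.5,-106,32,4.9)"
```

```text
clock: 2.1
tcp_pos: [0.6235, -0.1006, 0.1035]
ee_rot: [[-0.092, 0.996, -0.007], [0.996, 0.092, 0.003], [0.003, -0.006, -1.0]]
wrist_force: [1.3, -0.2, 0.2]
gripper_width: 0.0002
finger_force: 0.0
(600, 690, 3)
scene [494. 301.] ctr mm [888.3 229. ] size [124.2  38. ] ang 18.1
scene [149. 277.] ctr mm [ 696.5 -236.2] size [52.3 93.3] ang 4.4
scene [459. 247.] ctr mm [791.3 251. ] size [31.2 68.9] ang 24.7
scene [598. 237.] ctr mm [839.9 489. ] size [29.6 87.8] ang 86.1
scene [310. 232.] ctr mm [674.1  13.8] size [ 52.7 101.8] ang 5.7
scene [263. 217.] ctr mm [621.3 -54.2] size [41.8 56.8] ang 4.3
scene [294. 207.] ctr mm [615.7   9.4] size [41.6 57.3] ang 5.4
scene [398. 182.] ctr mm [603.4 230.1] size [56.6 41.1] ang 80.3
scene [359. 127.] ctr mm [380.1 235.1] size [43.7 60. ] ang 5.2
scene [614.  62.] ctr mm [ 243.8 1174.3] size [151.8 160.1] ang 87.4
t [-0.4  -0.06  7.48] w [0.09 0.03 0.35] clk 2.2
```

View pics/1.png

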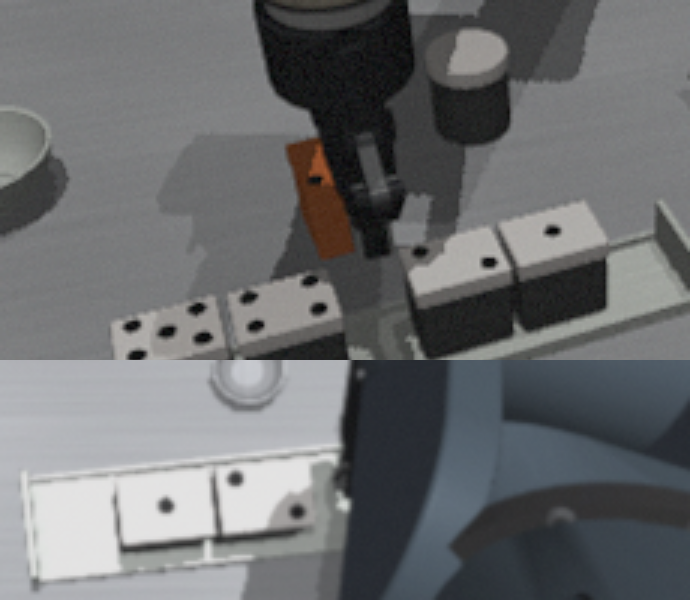

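The fingers are shut above the gap, between tin 4 at (285,300) and tin 2 at (455,270) in the crop. They sit slightly to the tin-2 side, so I'll centre them and go down.

```bash
python3 -m inch '[{"wx":0,"wy":0,"wz":0.3,"tx":-0.3,"ty":0,"tz":0,"jaw":0},{"wx":0,"wy":0,"wz":0.3,"tx":-0.3,"ty":0,"tz":0,"jaw":0},{"wx":0,"wy":0,"wz":0.3,"tx":-0.3,"ty":0,"tz":0,"jaw":0},{"wx":0,"wy":0,"wz":0.3,"tx":-0.3,"ty":0,"tz":0,"jaw":0}]'; python3 -c "
from h import *
go(626.5,-106,32,4.9)"
```

```text
clock: 2.53
tcp_pos: [0.6268, -0.1059, 0.1066]
ee_rot: [[-0.085, 0.996, 0.002], [0.996, 0.085, -0.001], [-0.001, 0.002, -1.0]]
wrist_force: [-0.6, 0.6, 0.2]
gripper_width: 0.0002
finger_force: 0.0
t [ 0.   -0.05  7.46] w [ 0.11  0.05 -0.02] clk 2.5333
```

```bash
python3 -m inch '[{"wx":0,"wy":0,"wz":0,"tx":0,"ty":0,"tz":2,"jaw":0},{"wx":0,"wy":0,"wz":0,"tx":0,"ty":0,"tz":3.5,"jaw":0},{"wx":0,"wy":0,"wz":0,"tx":0,"ty":0,"tz":5,"jaw":0},{"wx":0,"wy":0,"wz":0,"tx":0,"ty":0,"tz":6,"jaw":0},{"wx":0,"wy":0,"wz":0,"tx":0,"ty":0,"tz":7,"jaw":0},{"wx":0,"wy":0,"wz":0,"tx":0,"ty":0,"tz":7.4,"jaw":0},{"wx":0,"wy":0,"wz":0,"tx":0,"ty":0,"tz":7.4,"jaw":0},{"wx":0,"wy":0,"wz":0,"tx":0,"ty":0,"tz":7.4,"jaw":0}]'
```

```text
clock: 3.2
tcp_pos: [0.6265, -0.1058, 0.0315]
ee_rot: [[-0.085, 0.996, 0.0], [0.996, 0.085, -0.0], [-0.0, 0.0, -1.0]]
wrist_force: [0.1, -0.4, -0.4]
gripper_width: 0.0002
finger_force: 0.0
```

```bash
python3 -m inch '[{"wx":0,"wy":0,"wz":0,"tx":0.3,"ty":0,"tz":0,"jaw":0},{"wx":0,"wy":0,"wz":0,"tx":0.6,"ty":0,"tz":0,"jaw":0},{"wx":0,"wy":0,"wz":0,"tx":0.8,"ty":0,"tz":0,"jaw":0},{"wx":0,"wy":0,"wz":0,"tx":1.0,"ty":0,"tz":0,"jaw":0},{"wx":0,"wy":0,"wz":0,"tx":1.2,"ty":0,"tz":0,"jaw":0},{"wx":0,"wy":0,"wz":0,"tx":1.4,"ty":0,"tz":0,"jaw":0},{"wx":0,"wy":0,"wz":0,"tx":1.6,"ty":0,"tz":0,"jaw":0}]'; python3 -m inch '[{"wx":0,"wy":0,"wz":0,"tx":0.2,"ty":0,"tz":0,"jaw":0},{"wx":0,"wy":0,"wz":0,"tx":0.4,"ty":0,"tz":0,"jaw":0},{"wx":0,"wy":0,"wz":0,"tx":0.6,"ty":0,"tz":0,"jaw":0},{"wx":0,"wy":0,"wz":0,"tx":0.7,"ty":0,"tz":0,"jaw":0},{"wx":0,"wy":0,"wz":0,"tx":0.7,"ty":0,"tz":0,"jaw":0},{"wx":0,"wy":0,"wz":0,"tx":0.7,"ty":0,"tz":0,"jaw":0}]'; python3 -c "
from h import *
a=eyes.read_camera('scene'); lids('scene',a,150,.067)"
```

```text
clock: 3.78
tcp_pos: [0.6257, -0.0906, 0.0319]
ee_rot: [[-0.085, 0.996, 0.002], [0.996, 0.085, -0.002], [-0.002, 0.002, -1.0]]
wrist_force: [-0.1, -4.9, 2.4]
gripper_width: -0.0002
finger_force: 0.0
clock: 4.28
tcp_pos: [0.6243, -0.0825, 0.0312]
ee_rot: [[-0.085, 0.996, 0.0], [0.996, 0.085, 0.0], [0.0, 0.0, -1.0]]
wrist_force: [0.3, -3.5, 0.8]
gripper_width: 0.0002
finger_force: 0.0
scene [500. 303.] ctr mm [884.7 252. ] size [122.1  53.7] ang 1.0
scene [154. 276.] ctr mm [ 695.9 -228.3] size [ 52.6 109. ] ang 4.7
scene [459. 247.] ctr mm [801.9 255.3] size [60.3 36.8] ang 89.2
scene [167. 241.] ctr mm [ 634.8 -221.4] size [41.8 57.3] ang 5.3
scene [593. 234.] ctr mm [831.2 489.1] size [28.7 95.3] ang 86.1
scene [302. 236.] ctr mm [ 6.753e+02 -2.000e-01] size [ 52.8 129.9] ang 5.5
scene [274. 215.] ctr mm [619.8 -35.8] size [41.5 49. ] ang 4.5
scene [300. 206.] ctr mm [615.   20.6] size [41.7 57.3] ang 4.3
scene [398. 182.] ctr mm [603.7 230.1] size [56.7 41.5] ang 81.2
scene [359. 127.] ctr mm [379.8 235. ] size [44.4 60.2] ang 5.2
scene [614.  62.] ctr mm [ 244.2 1173.7] size [152.1 154.8] ang 1.1
```

Tin 1 moved 11 mm, so tin 2 moved about 15 mm. Now I'll push the other side.

```bash
python3 -m inch '[{"wx":0,"wy":0,"wz":0,"tx":-0.8,"ty":0,"tz":0,"jaw":0},{"wx":0,"wy":0,"wz":0,"tx":-1.7,"ty":0,"tz":0,"jaw":0},{"wx":0,"wy":0,"wz":0,"tx":-2.3,"ty":0,"tz":0,"jaw":0},{"wx":0,"wy":0,"wz":0,"tx":-2.6,"ty":0,"tz":0,"jaw":0},{"wx":0,"wy":0,"wz":0,"tx":-2.8,"ty":0,"tz":0,"jaw":0},{"wx":0,"wy":0,"wz":0,"tx":-3.0,"ty":0,"tz":0,"jaw":0},{"wx":0,"wy":0,"wz":0,"tx":-3.2,"ty":0,"tz":0,"jaw":0},{"wx":0,"wy":0,"wz":0,"tx":-3.4,"ty":0,"tz":0,"jaw":0},{"wx":0,"wy":0,"wz":0,"tx":-3.6,"ty":0,"tz":0,"jaw":0},{"wx":0,"wy":0,"wz":0,"tx":-3.8,"ty":0,"tz":0,"jaw":0},{"wx":0,"wy":0,"wz":0,"tx":-4.0,"ty":0,"tz":0,"jaw":0},{"wx":0,"wy":0,"wz":0,"tx":-4.2,"ty":0,"tz":0,"jaw":0},{"wx":0,"wy":0,"wz":0,"tx":-4.2,"ty":0,"tz":0,"jaw":0},{"wx":0,"wy":0,"wz":0,"tx":-4.2,"ty":0,"tz":0,"jaw":0}]'; python3 -m inch '[{"wx":0,"wy":0,"wz":0,"tx":0.3,"ty":0,"tz":0,"jaw":0},{"wx":0,"wy":0,"wz":0,"tx":0.8,"ty":0,"tz":0,"jaw":0},{"wx":0,"wy":0,"wz":0,"tx":1.5,"ty":0,"tz":-1,"jaw":0},{"wx":0,"wy":0,"wz":0,"tx":2.0,"ty":0,"tz":-3.5,"jaw":0},{"wx":0,"wy":0,"wz":0,"tx":2.0,"ty":0,"tz":-7,"jaw":0},{"wx":0,"wy":0,"wz":0,"tx":2.0,"ty":0,"tz":-11,"jaw":5},{"wx":0,"wy":0,"wz":0,"tx":2.0,"ty":0,"tz":-14,"jaw":8.5},{"wx":0,"wy":0,"wz":0,"tx":2.0,"ty":0,"tz":-14,"jaw":8.5},{"wx":0,"wy":0,"wz":0,"tx":2.0,"ty":0,"tz":-14,"jaw":8.5},{"wx":0,"wy":0,"wz":0,"tx":2.0,"ty":0,"tz":-14,"jaw":8.5}]'; python3 -c "
from h import *
a=eyes.read_camera('scene'); lids('scene',a,150,.067)
go(601.5,230,170,-9.8)"
```

```text
clock: 5.5
tcp_pos: [0.6279, -0.1249, 0.0313]
ee_rot: [[-0.085, 0.996, -0.0], [0.996, 0.085, -0.0], [-0.0, -0.0, -1.0]]
wrist_force: [-1.0, 1.9, -0.4]
gripper_width: 0.0001
finger_force: 0.0
clock: 6.33
tcp_pos: [0.6256, -0.1041, 0.1715]
ee_rot: [[-0.086, 0.996, -0.0], [0.996, 0.086, 0.0], [0.0, -0.0, -1.0]]
wrist_force: [-0.6, 0.8, -0.5]
gripper_width: 0.0604
finger_force: 0.0
scene [492. 299.] ctr mm [887.6 229.5] size [123.8  33.6] ang 17.0
scene [137. 272.] ctr mm [ 693.1 -266.5] size [41.1 33.2] ang 2.6
scene [311. 232.] ctr mm [673.9  14.1] size [52.8 99.2] ang 5.4
scene [268. 214.] ctr mm [620.  -39.5] size [41.4 56.7] ang 4.2
scene [300. 206.] ctr mm [614.8  20.6] size [41.2 57.3] ang 4.3
scene [398. 182.] ctr mm [603.5 230.1] size [56.5 40.9] ang 80.6
scene [614.  62.] ctr mm [ 246.7 1173.7] size [148.1 153.3] ang 0.6
t [33.48  0.5   0.08] w [-0.14 -0.04 14.7 ] clk 6.3833
```

```bash
python3 -m inch '[{"wx":0,"wy":0,"wz":14.6,"tx":33.5,"ty":0.5,"tz":0,"jaw":8.5},{"wx":0,"wy":0,"wz":14.6,"tx":33.5,"ty":0.5,"tz":0,"jaw":8.5},{"wx":0,"wy":0,"wz":14.6,"tx":33.5,"ty":0.5,"tz":0,"jaw":8.5},{"wx":0,"wy":0,"wz":14.6,"tx":33.5,"ty":0.5,"tz":0,"jaw":8.5},{"wx":0,"wy":0,"wz":14.6,"tx":33.5,"ty":0.5,"tz":0,"jaw":8.5},{"wx":0,"wy":0,"wz":14.6,"tx":33.5,"ty":0.5,"tz":0,"jaw":8.5},{"wx":0,"wy":0,"wz":14.6,"tx":33.5,"ty":0.5,"tz":0,"jaw":8.5},{"wx":0,"wy":0,"wz":14.6,"tx":33.5,"ty":0.5,"tz":0,"jaw":8.5},{"wx":0,"wy":0,"wz":14.6,"tx":33.5,"ty":0.5,"tz":0,"jaw":8.5},{"wx":0,"wy":0,"wz":14.6,"tx":33.5,"ty":0.5,"tz":0,"jaw":8.5},{"wx":0,"wy":0,"wz":14.6,"tx":33.5,"ty":0.5,"tz":0,"jaw":8.5},{"wx":0,"wy":0,"wz":14.6,"tx":33.5,"ty":0.5,"tz":0,"jaw":8.5},{"wx":0,"wy":0,"wz":14.6,"tx":33.5,"ty":0.5,"tz":0,"jaw":8.5},{"wx":0,"wy":0,"wz":14.6,"tx":33.5,"ty":0.5,"tz":0,"jaw":8.5}]'; python3 -c "
from h import *
a=eyes.read_camera('scene'); b=eyes.read_camera('top'); 
lids('scene',a,150,.062); lids('scene',cv2.imread('pics/scene0.png'),150,.062);lids('top',cv2.imread('pics/top0.png'),145,.062)
lids('top',b,145,.067); lids('scene',a,100,.067)
cv2.imwrite('pics/2.png',np.vstack([a[100:350,110:510],b[100:250,180:580]])[...,::-1])"
```

```text
clock: 7.55
tcp_pos: [0.603, 0.2277, 0.1711]
ee_rot: [[0.171, 0.985, -0.001], [0.985, -0.171, -0.0], [-0.0, -0.001, -1.0]]
wrist_force: [-0.6, -0.3, 0.1]
gripper_width: 0.0849
finger_force: 0.0
scene [484. 291.] ctr mm [872.3 239.8] size [88.6 21.5] ang 0.6
scene [161. 242.] ctr mm [ 629.8 -228.6] size [41.6 58. ] ang 5.1
scene [197. 233.] ctr mm [ 626.6 -168. ] size [41.9 57.4] ang 4.8
scene [268. 214.] ctr mm [614.4 -38.7] size [41.7 57.1] ang 4.6
scene [300. 206.] ctr mm [609.3  21.8] size [41.8 57.5] ang 4.2
scene [614.  62.] ctr mm [ 237.5 1186.5] size [149.5 154.8] ang 0.6
scene [166. 241.] ctr mm [ 629.  -222.2] size [41.1 57.2] ang 5.1
scene [204. 231.] ctr mm [ 625.1 -156.9] size [40.9 57.2] ang 5.2
scene [260. 216.] ctr mm [615.7 -53.7] size [40.7 56.4] ang 4.8
scene [294. 207.] ctr mm [609.8  10.5] size [40.9 55.9] ang 5.1
scene [400. 182.] ctr mm [597.5 233.2] size [55.8 39.9] ang 80.0
scene [265. 147.] ctr mm [ 3.893e+02 -1.000e-01] size [57.  53.7] ang 72.9
top [373. 283.] ctr mm [401.5  -3.1] size [55.8 54.9] ang 89.4
top [253. 274.] ctr mm [420.9 221.3] size [42.1 58.
[... 514 characters left out ...]
op [303. 275.] ctr mm [422.2 124.7] size [77.1 19.2] ang 11.1
top [271. 251.] ctr mm [453.1 192.1] size [61.4 70.4] ang 10.6
top [309. 206.] ctr mm [546.6 113.7] size [45.5 59.6] ang 11.0
top [156. 181.] ctr mm [601.9 405.1] size [68.9 90.1] ang 7.3
top [105.  54.] ctr mm [845.3 507.6] size [70.4 90.2] ang 87.9
top [194.  41.] ctr mm [865.8 339.2] size [69.5 44.8] ang 88.7
top [151.  41.] ctr mm [870.5 421.9] size [37.5 69.6] ang 0.7
top [235.  68.] ctr mm [811.9 263.2] size [165.2  45.4] ang 0.3
top [605.  12.] ctr mm [ 913.6 -460.2] size [74.7 34.5] ang 88.6
scene [356. 170.] ctr mm [532.1 167. ] size [61.2 71.1] ang 11.6
scene [604.  59.] ctr mm [ 216.9 1170.8] size [173.5 240.7] ang 87.9
```

View pics/2.png

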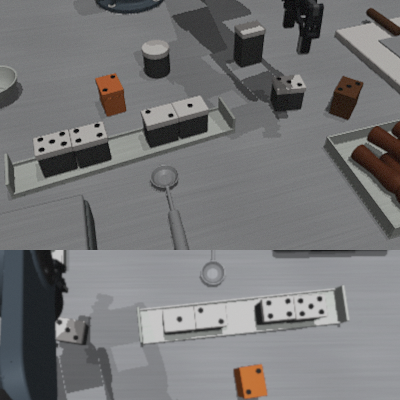

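Two groups now stand in the rack with a gap of about 69 mm, from crop pixel (227,317) to (262,308) in the lower view. Jar3 is in shadow below the gripper at about (598,233) mm, so I'll lower onto it.

```bash
python3 -m inch '[{"wx":0,"wy":0,"wz":0,"tx":0.4,"ty":-0.55,"tz":3,"jaw":8.5},{"wx":0,"wy":0,"wz":0,"tx":0.4,"ty":-0.55,"tz":6,"jaw":8.5},{"wx":0,"wy":0,"wz":0,"tx":0.4,"ty":-0.55,"tz":8,"jaw":8.5},{"wx":0,"wy":0,"wz":0,"tx":0.4,"ty":-0.55,"tz":10,"jaw":8.5},{"wx":0,"wy":0,"wz":0,"tx":0.4,"ty":-0.55,"tz":12,"jaw":8.5},{"wx":0,"wy":0,"wz":0,"tx":0.4,"ty":-0.55,"tz":13,"jaw":8.5},{"wx":0,"wy":0,"wz":0,"tx":0.4,"ty":-0.55,"tz":13.7,"jaw":8.5},{"wx":0,"wy":0,"wz":0,"tx":0.4,"ty":-0.55,"tz":13.7,"jaw":8.5},{"wx":0,"wy":0,"wz":0,"tx":0.4,"ty":-0.55,"tz":13.7,"jaw":8.5}]' 40; python3 -m inch '[{"wx":0,"wy":0,"wz":0,"tx":0,"ty":0,"tz":0,"jaw":5.5},{"wx":0,"wy":0,"wz":0,"tx":0,"ty":0,"tz":0,"jaw":5},{"wx":0,"wy":0,"wz":0,"tx":0,"ty":0,"tz":0,"jaw":4.6},{"wx":0,"wy":0,"wz":0,"tx":0,"ty":0,"tz":0,"jaw":4.2},{"wx":0,"wy":0,"wz":0,"tx":0,"ty":0,"tz":0,"jaw":3.5},{"wx":0,"wy":0,"wz":0,"tx":0,"ty":0,"tz":0,"jaw":3.5},{"wx":0,"wy":0,"wz":0,"tx":0,"ty":0,"tz":0,"jaw":3.5},{"wx":0,"wy":0,"wz":0,"tx":0,"ty":0,"tz":0,"jaw":3.5},{"wx":0,"wy":0,"wz":0,"tx":0,"ty":0,"tz":0,"jaw":3.5}]' 40
```

```text
clock: 8.4
tcp_pos: [0.5984, 0.2342, 0.0348]
ee_rot: [[0.169, 0.986, 0.001], [0.986, -0.169, 0.0], [0.0, 0.001, -1.0]]
wrist_force: [-0.1, 0.7, -0.3]
gripper_width: 0.0849
finger_force: 0.0
clock: 9.15
tcp_pos: [0.5983, 0.2346, 0.0354]
ee_rot: [[0.169, 0.986, 0.001], [0.986, -0.169, 0.0], [0.001, 0.001, -1.0]]
wrist_force: [-0.6, -0.5, 6.2]
gripper_width: 0.0437
finger_force: 42.5
```

```bash
python3 -m inch '[{"wx":0,"wy":0,"wz":0,"tx":0,"ty":0,"tz":-1,"jaw":3.5},{"wx":0,"wy":0,"wz":0,"tx":0,"ty":0,"tz":-3,"jaw":3.5},{"wx":0,"wy":0,"wz":0,"tx":0,"ty":0,"tz":-6,"jaw":3.5},{"wx":0,"wy":0,"wz":0,"tx":0,"ty":0,"tz":-9,"jaw":3.5},{"wx":0,"wy":0,"wz":0,"tx":0,"ty":0,"tz":-11,"jaw":3.5},{"wx":0,"wy":0,"wz":0,"tx":0,"ty":0,"tz":-11.5,"jaw":3.5},{"wx":0,"wy":0,"wz":0,"tx":0,"ty":0,"tz":-11.5,"jaw":3.5}]'; python3 -c "
from h import *
go(626.8,-103.5,145,4.8)"
```

```text
clock: 9.73
tcp_pos: [0.5988, 0.2345, 0.1511]
ee_rot: [[0.169, 0.986, 0.004], [0.986, -0.169, 0.001], [0.001, 0.004, -1.0]]
wrist_force: [0.7, 0.2, -2.7]
gripper_width: 0.0434
finger_force: 41.9
t [-32.85   8.46   0.6 ] w [  0.21  -0.05 -14.51] clk 9.7333
```

```bash
python3 -m inch '[{"wx":0,"wy":0,"wz":-3,"tx":-2,"ty":0.5,"tz":0,"jaw":3.5},{"wx":0,"wy":0,"wz":-6,"tx":-5,"ty":1.3,"tz":0,"jaw":3.5},{"wx":0,"wy":0,"wz":-9,"tx":-8,"ty":2.1,"tz":0,"jaw":3.5},{"wx":0,"wy":0,"wz":-12,"tx":-11,"ty":2.8,"tz":0,"jaw":3.5},{"wx":0,"wy":0,"wz":-14.6,"tx":-14,"ty":3.6,"tz":0,"jaw":3.5},{"wx":0,"wy":0,"wz":-14.6,"tx":-17,"ty":4.4,"tz":0,"jaw":3.5},{"wx":0,"wy":0,"wz":-14.6,"tx":-20,"ty":5.1,"tz":0,"jaw":3.5},{"wx":0,"wy":0,"wz":-14.6,"tx":-23,"ty":5.9,"tz":0,"jaw":3.5},{"wx":0,"wy":0,"wz":-14.6,"tx":-26,"ty":6.7,"tz":0,"jaw":3.5},{"wx":0,"wy":0,"wz":-14.6,"tx":-29,"ty":7.5,"tz":0,"jaw":3.5},{"wx":0,"wy":0,"wz":-14.6,"tx":-31,"ty":8,"tz":0,"jaw":3.5},{"wx":0,"wy":0,"wz":-14.6,"tx":-32.2,"ty":8.3,"tz":0,"jaw":3.5},{"wx":0,"wy":0,"wz":-14.6,"tx":-32.8,"ty":8.5,"tz":0.4,"jaw":3.5},{"wx":0,"wy":0,"wz":-14.6,"tx":-32.8,"ty":8.5,"tz":0.4,"jaw":3.5},{"wx":0,"wy":0,"wz":-14.6,"tx":-32.8,"ty":8.5,"tz":0.4,"jaw":3.5},{"wx":0,"wy":0,"wz":-14.6,"tx":-32.8,"ty":8.5,"tz":0.4,"jaw":3.5}]'; python3 -c "
from h import *
a=eyes.read_camera('scene'); 
cv2.imwrite('pics/3.png',cv2.resize(a[130:300,110:340],None,fx=3,fy=3)[...,::-1])
lids('scene',a,150,.067);lids('scene',a,110,.067); go(626.8,-103.5,145,4.8)"
```

```text
clock: 11.07
tcp_pos: [0.6257, -0.1015, 0.1446]
ee_rot: [[-0.087, 0.996, -0.002], [0.996, 0.087, 0.001], [0.001, -0.002, -1.0]]
wrist_force: [0.0, -0.2, -2.7]
gripper_width: 0.0435
finger_force: 41.8
scene [491. 298.] ctr mm [887.7 229.2] size [123.8  34.2] ang 17.0
scene [138. 273.] ctr mm [ 693.8 -266.5] size [42.6 33.2] ang 2.6
scene [316. 230.] ctr mm [673.6  22.4] size [52.7 83.6] ang 6.2
scene [269. 214.] ctr mm [620.1 -39.4] size [41.8 56.3] ang 4.5
scene [299. 206.] ctr mm [614.7  20.6] size [41.1 57.3] ang 4.3
scene [614.  62.] ctr mm [ 246.7 1173.7] size [148.1 153.3] ang 0.6
scene [268. 147.] ctr mm [401.5   6.7] size [43.  57.2] ang 72.7
scene [255. 118.] ctr mm [259.3  -3.2] size [ 55.2 101.6] ang 60.4
scene [604.  59.] ctr mm [ 215.4 1170.8] size [168.  235.7] ang 89.2
t [-0.21  0.07 -0.  ] w [-0.06 -0.05  0.19] clk 11.1167
```

View pics/3.png

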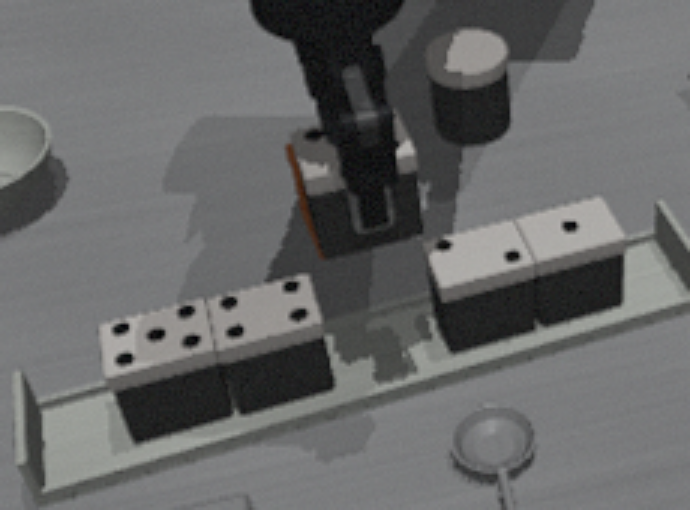

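Jar3 hangs level over the gap, with its front bottom corners at crop pixels (324,257) and (422,235). The gap edges at the floor are at (334,387) for tin 4 and (455,351) for tin 2.

```bash
python3 -c "
from h import *
P=lambda x,y:(110+x/3-.33,130+y/3-.33)
print(ray('scene',[P(324,257),P(422,235)],.1092)*1000)
print(ray('scene',[P(334,387),P(455,351),P(232,412),P(138,440),P(540,327),P(623,303)],.005)*1000)
print(ray('scene',[P(308,274),P(432,242)],.067)*1000)
print(ray('scene',[P(45,497),P(687,304)],.0)*1000)"
```

```text
[[ 644.46147249 -128.38547842  109.2       ]
 [ 642.30349161  -73.1419098   109.2       ]]
[[ 645.16419978 -138.27910709    5.        ]
 [ 637.70224426  -62.23299463    5.        ]
 [ 646.92654291 -198.65338068    5.        ]
 [ 652.29499195 -252.15502362    5.        ]
 [ 633.28309397   -6.20219072    5.        ]
 [ 628.28647355   51.00547385    5.        ]]
[[ 608.74959357 -140.07580558   67.        ]
 [ 602.35963238  -64.18378054   67.        ]]
[[ 674.35016239 -303.38591847    0.        ]
 [ 636.84848864   92.54914065    0.        ]]
```

```bash
python3 -m inch '[{"wx":0,"wy":0,"wz":0.1,"tx":-0.05,"ty":0.05,"tz":1.5,"jaw":3.5},{"wx":0,"wy":0,"wz":0.1,"tx":-0.05,"ty":0.05,"tz":3,"jaw":3.5},{"wx":0,"wy":0,"wz":0.1,"tx":-0.05,"ty":0.05,"tz":4,"jaw":3.5},{"wx":0,"wy":0,"wz":0.1,"tx":-0.05,"ty":0.05,"tz":4,"jaw":3.5},{"wx":0,"wy":0,"wz":0.1,"tx":-0.05,"ty":0.05,"tz":4,"jaw":3.5},{"wx":0,"wy":0,"wz":0.1,"tx":-0.05,"ty":0.05,"tz":4,"jaw":3.5}]'; python3 -c "
from h import *
a=eyes.read_camera('scene'); 
cv2.imwrite('pics/4.png',cv2.resize(a[130:300,110:340],None,fx=3,fy=3)[...,::-1])"
```

```text
clock: 11.62
tcp_pos: [0.6274, -0.1034, 0.1059]
ee_rot: [[-0.084, 0.996, 0.001], [0.996, 0.084, -0.0], [-0.0, 0.001, -1.0]]
wrist_force: [0.8, 0.2, -2.2]
gripper_width: 0.0435
finger_force: 41.8
```

View pics/4.png

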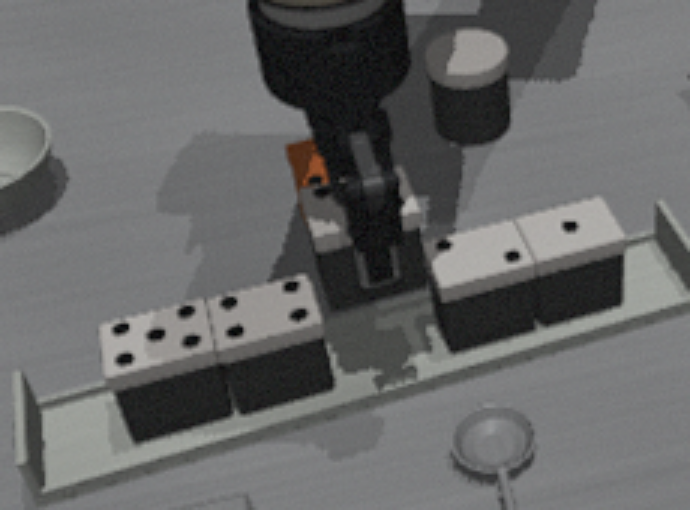

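Jar3's bottom front corners are now at (331,310) and (427,288) in the crop, just above lid height.

```bash
python3 -c "
from h import *
P=lambda x,y:(110+x/3-.33,130+y/3-.33)
print(ray('scene',[P(331,310),P(427,288)],.0705)*1000)
print(ray('scene',[P(333,324+5),P(438,292+5)],.055)*1000)
go(626.8,-104,41,4.8)"
```

```text
[[ 646.84289959 -130.56579269   70.5       ]
 [ 645.20619545  -74.69965612   70.5       ]]
[[ 646.63901506 -131.68903706   55.        ]
 [ 638.54894097  -68.40884923   55.        ]]
t [-0.02 -0.09  6.52] w [0.09 0.04 0.01] clk 11.6667
```

```bash
python3 -m inch '[{"wx":0,"wy":0,"wz":0,"tx":0.1,"ty":-0.05,"tz":0,"jaw":3.5},{"wx":0,"wy":0,"wz":0,"tx":0.1,"ty":-0.05,"tz":0.8,"jaw":3.5},{"wx":0,"wy":0,"wz":0,"tx":0.1,"ty":-0.05,"tz":1.6,"jaw":3.5},{"wx":0,"wy":0,"wz":0,"tx":0.1,"ty":-0.05,"tz":2.4,"jaw":3.5},{"wx":0,"wy":0,"wz":0,"tx":0.1,"ty":-0.05,"tz":3.2,"jaw":3.5},{"wx":0,"wy":0,"wz":0,"tx":0.1,"ty":-0.05,"tz":4,"jaw":3.5},{"wx":0,"wy":0,"wz":0,"tx":0.1,"ty":-0.05,"tz":4.8,"jaw":3.5},{"wx":0,"wy":0,"wz":0,"tx":0.1,"ty":-0.05,"tz":5.4,"jaw":3.5},{"wx":0,"wy":0,"wz":0,"tx":0.1,"ty":-0.05,"tz":5.8,"jaw":3.5},{"wx":0,"wy":0,"wz":0,"tx":0.1,"ty":-0.05,"tz":6.1,"jaw":3.5},{"wx":0,"wy":0,"wz":0,"tx":0.1,"ty":-0.05,"tz":6.1,"jaw":3.5},{"wx":0,"wy":0,"wz":0,"tx":0.1,"ty":-0.05,"tz":6.1,"jaw":3.5}]'; python3 -c "
from h import *
a=eyes.read_camera('scene'); 
cv2.imwrite('pics/5.png',cv2.resize(a[130:300,110:340],None,fx=3,fy=3)[...,::-1])"
```

```text
clock: 12.67
tcp_pos: [0.6264, -0.1028, 0.0443]
ee_rot: [[-0.083, 0.997, 0.0], [0.997, 0.083, -0.0], [-0.0, 0.0, -1.0]]
wrist_force: [-0.2, 0.2, -2.7]
gripper_width: 0.0437
finger_force: 41.8
```

View pics/5.png

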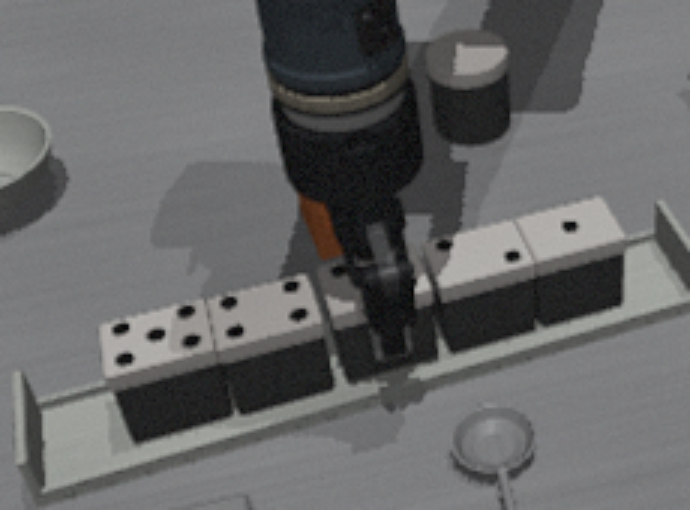

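Jar3 is between tins 2 and 4 with visible gaps on both sides, at (340,375) and (440,350), and its bottom is a few mm above the floor.

```bash
python3 -m inch '[{"wx":0,"wy":0,"wz":0,"tx":0,"ty":0,"tz":0.1,"jaw":3.5},{"wx":0,"wy":0,"wz":0,"tx":0,"ty":0,"tz":0.2,"jaw":3.5},{"wx":0,"wy":0,"wz":0,"tx":0,"ty":0,"tz":0.3,"jaw":3.5},{"wx":0,"wy":0,"wz":0,"tx":0,"ty":0,"tz":0.38,"jaw":3.5},{"wx":0,"wy":0,"wz":0,"tx":0,"ty":0,"tz":0.38,"jaw":3.5},{"wx":0,"wy":0,"wz":0,"tx":0,"ty":0,"tz":0.38,"jaw":3.5}]'
```

```text
clock: 13.22
tcp_pos: [0.6263, -0.1028, 0.0405]
ee_rot: [[-0.083, 0.997, 0.0], [0.997, 0.083, -0.0], [-0.0, 0.0, -1.0]]
wrist_force: [-0.3, 1.0, -2.5]
gripper_width: 0.0437
finger_force: 41.9
```

```bash
python3 -m inch '[{"wx":0,"wy":0,"wz":0,"tx":0,"ty":0,"tz":0.05,"jaw":3.5},{"wx":0,"wy":0,"wz":0,"tx":0,"ty":0,"tz":0.1,"jaw":3.5},{"wx":0,"wy":0,"wz":0,"tx":0,"ty":0,"tz":0.1,"jaw":3.5},{"wx":0,"wy":0,"wz":0,"tx":0,"ty":0,"tz":0.1,"jaw":3.5}]'
```

```text
clock: 13.55
tcp_pos: [0.6263, -0.1028, 0.0404]
ee_rot: [[-0.083, 0.997, 0.0], [0.997, 0.083, -0.0], [-0.0, 0.0, -1.0]]
wrist_force: [-2.1, 1.2, 5.6]
gripper_width: 0.0436
finger_force: 42.4
```

Contact with the floor shows on the wrist force. I'll release slowly and retreat.

```bash
python3 -m inch '[{"wx":0,"wy":0,"wz":0,"tx":0,"ty":0,"tz":-0.05,"jaw":4.4},{"wx":0,"wy":0,"wz":0,"tx":0,"ty":0,"tz":-0.05,"jaw":4.6},{"wx":0,"wy":0,"wz":0,"tx":0,"ty":0,"tz":-0.05,"jaw":5},{"wx":0,"wy":0,"wz":0,"tx":0,"ty":0,"tz":-0.05,"jaw":5.6},{"wx":0,"wy":0,"wz":0,"tx":0,"ty":0,"tz":-0.05,"jaw":6.4},{"wx":0,"wy":0,"wz":0,"tx":0,"ty":0,"tz":-0.05,"jaw":6.4},{"wx":0,"wy":0,"wz":0,"tx":0,"ty":0,"tz":-0.05,"jaw":6.4},{"wx":0,"wy":0,"wz":0,"tx":0,"ty":0,"tz":-0.05,"jaw":6.4}]'
```

```text
clock: 14.22
tcp_pos: [0.6263, -0.1028, 0.0399]
ee_rot: [[-0.083, 0.997, -0.0], [0.997, 0.083, 0.0], [0.0, -0.0, -1.0]]
wrist_force: [0.5, -0.8, -0.5]
gripper_width: 0.0641
finger_force: 0.0
```

```bash
python3 -m inch '[{"wx":0,"wy":0,"wz":0,"tx":0,"ty":0,"tz":-1,"jaw":6.4},{"wx":0,"wy":0,"wz":0,"tx":0,"ty":0,"tz":-3,"jaw":6.4},{"wx":0,"wy":0,"wz":0,"tx":0,"ty":0,"tz":-6,"jaw":6.4},{"wx":0,"wy":0,"wz":0,"tx":0,"ty":0,"tz":-9,"jaw":6.4},{"wx":0,"wy":0,"wz":0,"tx":3,"ty":-2,"tz":-12,"jaw":6.4},{"wx":0,"wy":0,"wz":0,"tx":7,"ty":-3,"tz":-15,"jaw":6.4},{"wx":0,"wy":0,"wz":0,"tx":11,"ty":-4,"tz":-17,"jaw":6.4},{"wx":0,"wy":0,"wz":0,"tx":15,"ty":-5,"tz":-18,"jaw":6.4},{"wx":0,"wy":0,"wz":0,"tx":19,"ty":-5,"tz":-18,"jaw":6.4},{"wx":0,"wy":0,"wz":0,"tx":23,"ty":-5,"tz":-18,"jaw":6.4},{"wx":0,"wy":0,"wz":0,"tx":26,"ty":-5,"tz":-18,"jaw":6.4},{"wx":0,"wy":0,"wz":0,"tx":26,"ty":-5,"tz":-18,"jaw":6.4},{"wx":0,"wy":0,"wz":0,"tx":26,"ty":-5,"tz":-18,"jaw":6.4}]'; python3 -c "
from h import *
a=eyes.read_camera('scene'); lids('scene',a,145,.067)
b=eyes.read_camera('top')
cv2.imwrite('pics/6.png',np.vstack([cv2.resize(a[180:300,110:340],None,fx=3,fy=3),cv2.resize(b[120:200,310:540],None,fx=3,fy=3)])[...,::-1])"
```

```text
clock: 15.3
tcp_pos: [0.5541, 0.1547, 0.2209]
ee_rot: [[-0.088, 0.996, 0.001], [0.996, 0.088, 0.0], [-0.0, 0.001, -1.0]]
wrist_force: [0.0, -0.1, 1.1]
gripper_width: 0.0641
finger_force: 0.0
scene [493. 301.] ctr mm [888.5 228.8] size [125.2  35.5] ang 17.0
scene [136. 276.] ctr mm [ 694.2 -265.9] size [42.3 34.1] ang 5.8
scene [460. 247.] ctr mm [791.3 251. ] size [31.2 68.9] ang 24.7
scene [161. 242.] ctr mm [ 635.1 -227.6] size [42.1 57.5] ang 4.8
scene [197. 233.] ctr mm [ 632.1 -167.5] size [41.8 57.1] ang 4.3
scene [597. 237.] ctr mm [838.8 488.6] size [28.7 89.8] ang 86.1
scene [312. 233.] ctr mm [682.   16.7] size [35.8 95.1] ang 5.3
scene [234. 224.] ctr mm [ 627.8 -103.1] size [41.9 57.4] ang 4.9
scene [268. 214.] ctr mm [620.  -39.4] size [41.7 56.5] ang 4.8
scene [299. 206.] ctr mm [615.   20.6] size [41.8 57.3] ang 4.3
scene [614.  62.] ctr mm [ 244.6 1173.6] size [152.1 153.4] ang 0.6
```

View pics/6.png

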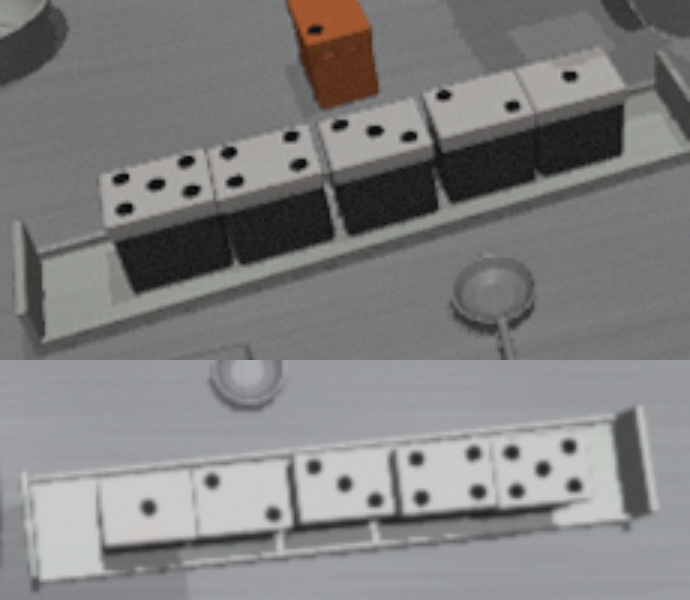

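Jar3 stands flat between tins 2 and 4, square to the row at 4.9°, with about 4 mm free on each side. The dots run 5-4-3-2-1 in order, and the arm is clear.

```bash
python3 -c "
from station import workorder
print(workorder.close_job())"
```

```text
the job is handed in; nothing more can be done
None
```

The job is handed in: tins 2 and 4 were pushed apart first, then the three-dot tin was set between them; the last pictures show it upright and square in the row, with the arm clear (about 15 s on the robot's clock).

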